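# Set the tile grade dial to the two-pip line

## Task

Set the grade dial on the sorting bench: turn it by pushing with a fingertip (its upright steel studs are there for that) until the white index line on the dial lines up with the long scale line that has two pips behind it, not the one with one pip or with three. Push gently, do not grip the dial or its studs; leave the loose tiles and the brush lying where they are, and take your finger away when it is set.

Things in the scene. Friction and masses are not known exactly. Their poses are not given: they have to be found in the camera images.
- dial_base: Round aluminium base fixed flat on the bench, 260 mm diameter, 14 mm thick, at any yaw. Its rim outside the dial is a scale: thin black lines 15 degrees apart, three of them long (20 mm) and thick with one, two or three black round pips (12 mm, side by side) behind. Origin on the dial's axis at the bench top; x axis points to the two-pip line, z up.
- dial: Black dial, 164 mm diameter, flat top 28 mm above the bench. Turns endlessly both ways about its upright axis, rubs (2 N at a stud), stays where left. Four steel studs, 14 mm diameter, 28 to 58 mm above the bench, 58 mm from the axis, at 45, 135, 225, 315 degrees from the index. Middle cap 40 mm wide, 4 mm high. Origin on the axis, 14 mm above the bench; x axis along the white index line, z up.
- index_tip (a point): Outer end of the index, the single white line (6 mm wide, 29 to 81 mm from the axis) on the dial; 82 mm from the axis, 28 mm above the bench. It turns with the dial.
- two_pip_line (a point): Fixed point in the direction of the two-pip line, 82 mm from the axis, 28 mm above the bench: index_tip must come here. Seen from above the three-pip line is 60 degrees counter-clockwise from it, the one-pip line 60 degrees clockwise.
- tile_a: Loose black hexagonal tile lying near the base, 46 mm across flats, 8 mm thick; origin at the centre of its underside. Leave it.
- tile_b: Another loose tile, the same, on another side of the base. Leave it.
- brush: Loose hand brush 170 mm long lying beside the base; lies along its x axis. Leave it.
- tray: Fixed grey punched-metal tray full of tiles to the right, 312 by 220 mm, 90 mm high (tiles in it to 85 mm); origin at the centre of its underside.

How it is judged:
By the outcome, as a careful person would: the job done as asked, in the order asked, and still so for the second after the job is handed in, with the robot touching nothing.
It also fails if it takes over 48 s, if anything falls off the work surface, if the arm or the gripper's body presses on something with over 40 N, if the wrist force passes 120 N, or if a joint passes its speed limit or range.

## Robot

A 6-joint arm with a two-finger parallel gripper is mounted at the origin on the work surface. World frame = base frame: x ahead of the robot, y to its left, z up, the work surface at z = 0. Lengths are in m, angles in rad, forces in N, time in s.
With the tool pointing down it reaches from about 0.375 to 0.925 m from the base axis. Payload 5.7 kg.
Tool frame: the origin (TCP) lies midway between the tips of the shut fingers; the grasp point (between the pads) lies env.tcp_to_grasp behind it (env.tcp_to_grasp is the distance from the TCP to the grasp point, in m); z points along the fingers, y is the line along which they close (so a half turn about z gives the same grasp; the last joint's range is limited). The gripper opens to 85 mm and grips with 20 to 120 N. Pads are 22 mm wide; open, the fingers measure 114 mm over their backs; the gripper's body (76 mm by 85 mm) begins 54 mm behind the grasp point. The pads swing forward as they close: fully open they stand 13 mm farther back than shut.
Start: joints at [-1.281, 0.359, 1.51, -0, 1.272, -0.115], TCP at [0.236, -0.551, 0.231] pointing down, gripper open.
Joint ranges: [-2.97, 2.97], [-1.01, 2.36], [0.21, 2.38], [-0.96, 4.11], [0.2, 2.71], [-2.98, 2.98]. Speed limits (rad/s): [2.39, 2.39, 3.14, 3.14, 3.14, 3.14].

## Interface

Orientations are given as a unit quaternion [x, y, z, w].
In Python, from plant import env, cams, order gives the robot as it stands. The module is installed in compiled form; this text tells all that it offers.
- The arm moves only by the tool jog_arm, never from a script. Its argument "deltas" is a list of rows, each a list of 3 entries, a list of its own where there are three numbers: the shift along the tool's x, y, z scaled (see below), then the turn, a rotation vector about the tool's x, y, z scaled (see below), then the opening, from -1 (shut) to 1 (fully open). A call has 1 to 8 rows; each row is the pose to reach, as a shift and turn from the pose commanded when the call began, along the tool's axes at that moment, turning the shorter way round; what a row does not reach only later rows make up. The controller multiplies each number of a shift by 0.3 m and each number of a turn by pi rad. A row lasts 1/12 s, in which the tool goes at most 41.7 mm and 7.16 degrees, less where a joint would pass 70% of its speed; a pose out of reach is approached as far as the arm can. A call with a number of a shift or a turn outside -1 to 1 is refused whole. A call with a gripper value outside its range is refused whole. The fingers move at their own pace and stop on an object; "force" is the grip in N (left out, the last holds). Time passes only in rows, so rows that repeat a pose let the fingers close. It gives the time, the measured TCP pose, the force, the opening and the grip force at its end, in the units of the state.
- env.sense(): the state, without advancing time (a new reading comes with each control period).
- cams.camera(name): name is "scene" or "top" or "wrist"; returns a dict with "image" (384x512x3 uint8, red, green, blue), "fovy" (degrees; the focal length in pixels is half the picture's height over the tangent of half this angle, whatever the lens; pixels are square), "cx", "cy" (the principal point, pixels), "camera_from_world" (4x4, takes a point from world to camera coordinates). Camera axes: x right, y down, z forward; pixel columns grow to the right and rows downward; lengths in m; the calibration is good to about 2 mm. A picture is of the moment at which its call begins. There is no depth.
- order.sign_off(): hands the job in; it is judged then, once.
The state is a dict: "time": time; "qpos": joint angles; "joint_vel": joint speeds; "tau": joint torques, N m; "tcp_pos": TCP position; "tool_rot": TCP orientation; "wrist_force": force on the tool from outside, world axes, zero at the start; "wrist_torque": the same for the moment, N m; "grip_width": opening from 0.0 (shut) to 1.0 (fully open); "grip_force": force on a finger pad.
Only numpy, scipy, OpenCV 4.12 (cv2) and the standard library are available. Lean on these libraries where they do the work, as an engineer would, in place of code of your own. Each camera call takes 0.05 s, during which the arm holds its last target. There are 200 camera calls.

## Working session

There is one attempt and no reset: what is moved stays moved. The work goes in short steps, Python scripts to look and compute and a tool call to move; the robot and the scene stay as the last step left them, time stands still between calls to the robot, and variables do not carry over. Pictures are saved under pics/ and viewed, at most 10 in all, crops included, and the job is handed in when it is done.

Besides the shell and the picture viewer there is one more tool, called as a command line: name --argument value ..., lists and objects as JSON in quotes. jog_arm: Moves the arm, as the interface text tells. Shifts and turns lie within -1 to 1; 1 stands for 0.3 m of shift or pi rad of turn. Its arguments: {"type":"object","properties":{"deltas":{"type":"array","items":{"type":"array"}},"force":{"type":"number"}},"required":["deltas"]}

```bash
mkdir -p pics; cat > h.py <<'E'
import numpy as np, cv2
from plant import env, cams, order
def shot(n,f):
    c=cams.camera(n); cv2.imwrite('pics/'+f+'.png',cv2.cvtColor(c['image'],cv2.COLOR_RGB2BGR))
    np.savez('pics/'+f+'.npz',**{k:c[k] for k in('fovy','cx','cy','camera_from_world','image')})
def ray(f,u,v,z):
    c=np.load('pics/'+f+'.npz'); F=192/np.tan(np.radians(c['fovy']/2)); T=c['camera_from_world']
    d=T[:3,:3].T@np.array([(u-c['cx'])/F,(v-c['cy'])/F,1]); o=-T[:3,:3].T@T[:3,3]
    return o+d*(z-o[2])/d[2]
def proj(f,p):
    c=np.load('pics/'+f+'.npz'); F=192/np.tan(np.radians(c['fovy']/2)); T=c['camera_from_world']
    q=T[:3,:3]@np.array(p)+T[:3,3]; return q[0]/q[2]*F+c['cx'],q[1]/q[2]*F+c['cy']
E
python3 - <<'E'
from h import *
shot('top','t0'); shot('scene','s0')
a=cv2.imread('pics/t0.png');b=cv2.imread('pics/s0.png')
cv2.imwrite('pics/both0.png',cv2.resize(np.vstack([a]),(800,600)))
s=env.sense();print(s['tcp_pos'],s['tool_rot'],s['time'],env.tcp_to_grasp)
for f in('t0','s0'):
    T=np.load('pics/'+f+'.npz')['camera_from_world'];print(-T[:3,:3].T@T[:3,3])
E
```

```text
[ 0.23610313 -0.55090561  0.23050994] [ 9.79589065e-01  2.01008762e-01 -7.26810062e-05 -8.57457914e-04] 0.1 0.0187
[ 0.44331699 -0.12308067  1.2891175 ]
[ 1.3741889  -0.78800838  0.87811799]
```

View pics/both0.png

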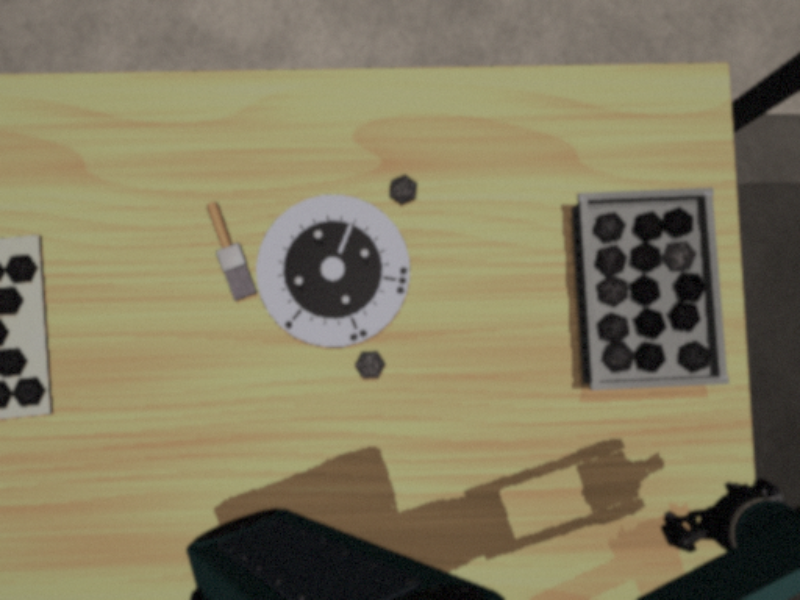

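The top view shows the dial at about (333,269). The index points up and right to (350,225), and the two-pip line is at about (357,335). Three pips are at right (403,280) and one pip is at lower left (290,324). I'll enlarge that area.

```bash
python3 - <<'E'
from h import *
a=cv2.imread('pics/t0.png')[118:230,158:270]
cv2.imwrite('pics/crop0.png',cv2.resize(a,(560,560),interpolation=cv2.INTER_CUBIC))
def p(u,v,z): return ray('t0',u/1.5625,v/1.5625,z)
c=p(333,271,.014);print('c',c, p(333,268.5,.032))
for n,u,v,z in(('idx',350,225,.028),('two',358,335,.014),('three',403.5,280,.014),('one',290,324,.014)):
    q=p(u,v,z)-c;print(n,np.hypot(q[0],q[1]),np.degrees(np.arctan2(q[1],q[0])))
for n,u,v in(('ta',403,189),('tb',370,364),('br1',212,205),('br2',245,298)): print(n,p(u,v,.008))
E
```

```text
c [ 0.59135453 -0.04832957  0.014     ] [ 0.59343149 -0.04945972  0.032     ]
idx 0.08104773021573042 -22.153603437339925
two 0.11546921229221704 -159.87787298392445
three 0.11942589175158676 -98.608582299478
one 0.11394400513219081 140.03710772877847
ta [ 0.73020502 -0.16977626  0.008     ]
tb [ 0.43417876 -0.10693251  0.008     ]
br1 [0.70909145 0.15456089 0.008     ]
br2 [0.54976193 0.10024723 0.008     ]
```

View pics/crop0.png

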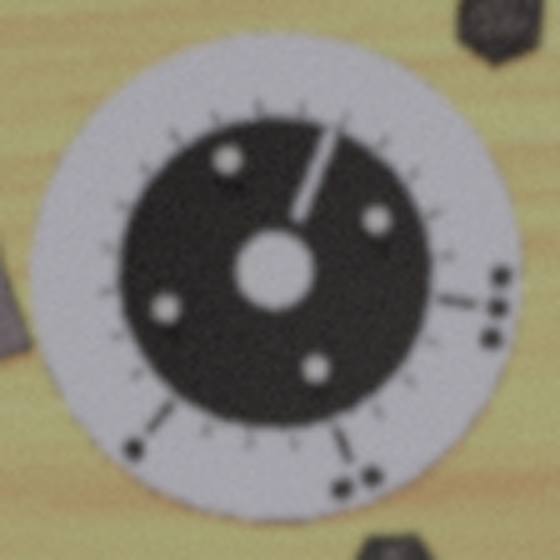

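The crop shows the cap at (275,270) and the index running from (298,219) to (336,128). The studs are at (228,160), (377,220), (316,369) and (166,309). The two-pip line runs from (335,431) to (350,461), with its pips at (343,489) and (373,477). Next I'll compute the axis and angles and plan the clockwise push.

```bash
python3 - <<'E'
from h import *
def p(u,v,z): return ray('t0',158+(u+.5)/5-.5,118+(v+.5)/5-.5,z)[:2]
cap=p(275,270,.032); S=[p(*q,.058) for q in((228,160),(377,220),(316,369),(166,309))]
sm=np.mean(S,0); base=p(277,277,.014)
print('cap',cap,'studs',sm,'base',base)
ang=lambda d:np.degrees(np.arctan2(d[1],d[0]))
print('studs',[(round(np.hypot(*(s-sm)),4),round(ang(s-sm),1)) for s in S])
print('index dir',ang(p(336,128,.028)-p(298,219,.028)))
c=(cap+sm+base)/3;print('c',c)
for n,q in(('two in',(335,431)),('two out',(350,461)),('pips',(358,483)),('three',(498,307)),('one',(134,449))):
    d=p(*q,.014)-c;print(n,np.hypot(*d),ang(d))
from scipy.spatial.transform import Rotation as R
s=env.sense();print(R.from_quat(s['tool_rot']).as_matrix().round(4),s['qpos'])
for th in (58,): print(c+.058*np.array([np.cos(np.radians(th)),np.sin(np.radians(th))])-s['tcp_pos'][:2])
E
```

```text
cap [ 0.59408662 -0.04812743] studs [ 0.59392491 -0.04811808] base [ 0.59252357 -0.04803605]
studs [(np.float64(0.0579), np.float64(21.6)), (np.float64(0.0579), np.float64(-68.2)), (np.float64(0.0579), np.float64(-158.4)), (np.float64(0.058), np.float64(111.9))]
index dir -23.563640388907178
c [ 0.5935117  -0.04809385]
two in 0.08748142308463 -160.82241756868254
two out 0.10494484421022429 -159.79542812648714
pips 0.11716674019501637 -159.94505368333944
three 0.11721953030362908 -99.5477633258696
one 0.11747420828714007 139.64445414718332
[[ 9.192e-01  3.938e-01 -5.000e-04]
 [ 3.938e-01 -9.192e-01  1.700e-03]
 [ 2.000e-04 -1.700e-03 -1.000e+00]] [-1.28111554e+00  3.59456449e-01  1.51136029e+00  4.91900700e-06
  1.27249698e+00 -1.15095999e-01]
[0.38814389 0.55199854]
```

jog_arm --deltas '[[[0.9,-0.57,0],[0,0,0.129],-1],[[0.9,-0.57,0],[0,0,0.129],-1],[[0.9,-0.57,0],[0,0,0.129],-1],[[0.9,-0.57,0],[0,0,0.129],-1],[[0.9,-0.57,0],[0,0,0.129],-1],[[0.9,-0.57,0],[0,0,0.129],-1],[[0.9,-0.57,0],[0,0,0.129],-1],[[0.9,-0.57,0],[0,0,0.129],-1]]' --force 20

```text
time: 0.77
tcp_pos: [0.418, -0.2848, 0.231]
tool_rot: [1.0, 0.0, -0.0, -0.001]
wrist_force: [0.3, 0.2, 0.8]
grip_width: -0.001
grip_force: 0.0
```

jog_arm --deltas '[[[0.667,-0.975,0.35],[0,0,0],-1],[[0.667,-0.975,0.35],[0,0,0],-1],[[0.667,-0.975,0.35],[0,0,0],-1],[[0.667,-0.975,0.35],[0,0,0],-1],[[0.667,-0.975,0.35],[0,0,0],-1],[[0.667,-0.975,0.35],[0,0,0],-1],[[0.667,-0.975,0.35],[0,0,0],-1],[[0.667,-0.975,0.35],[0,0,0],-1]]'

```text
time: 1.43
tcp_pos: [0.5982, -0.0223, 0.1357]
tool_rot: [1.0, -0.0, -0.0, -0.0]
wrist_force: [1.0, -1.6, 0.9]
grip_width: -0.002
grip_force: 0.0
```

jog_arm --deltas '[[[0,0,0],[0,0,0],-1],[[0,0,0],[0,0,0],-1],[[0,0,0],[0,0,0],-1]]'

```text
time: 1.68
tcp_pos: [0.597, -0.0243, 0.1362]
tool_rot: [1.0, 0.0, -0.001, 0.0]
wrist_force: [0.5, -0.2, 0.3]
grip_width: -0.001
grip_force: 0.0
```

```bash
python3 - <<'E'
from h import *
shot('wrist','w1'); s=env.sense();print(s['tcp_pos'],s['time'])
cv2.imwrite('pics/w1v.png',cv2.resize(cv2.imread('pics/w1.png'),(768,576)))
E
```

```text
[ 0.59697423 -0.02500437  0.13659753] 1.7333
```

View pics/w1v.png

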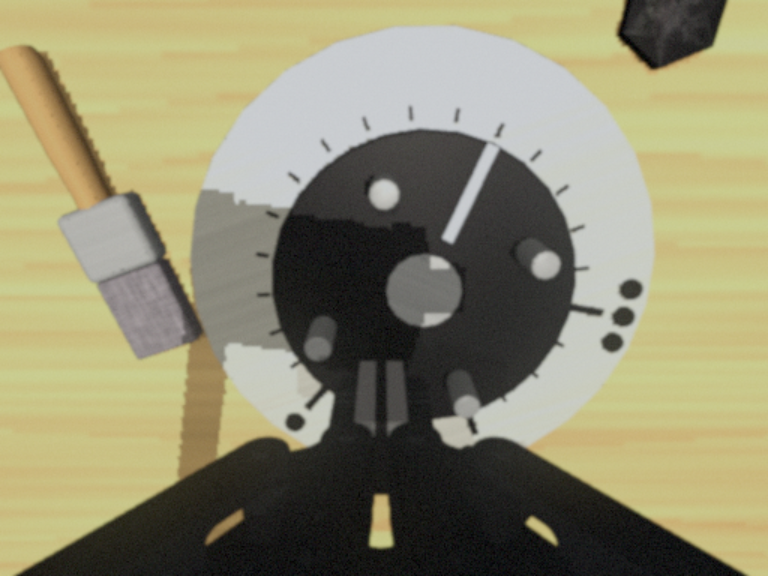

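jog_arm --deltas '[[[0.068,-0.1,0],[0,0,0],-1],[[0.068,-0.1,0],[0,0,0],-1],[[0.068,-0.1,0.1],[0,0,0],-1],[[0.068,-0.1,0.18],[0,0,0],-1],[[0.068,-0.1,0.25],[0,0,0],-1],[[0.068,-0.1,0.29],[0,0,0],-1],[[0.068,-0.1,0.31],[0,0,0],-1],[[0.068,-0.1,0.31],[0,0,0],-1]]'

```text
time: 2.4
tcp_pos: [0.6172, 0.0048, 0.0429]
tool_rot: [1.0, -0.001, -0.001, -0.0]
wrist_force: [0.4, -0.9, -0.0]
grip_width: 0.004
grip_force: 0.0
```

```bash
python3 - <<'E'
from h import *
s=env.sense();t=s['tcp_pos'];print(t,s['time'],s['wrist_force'])
# arc rows, scaled, 5 deg each, relative to each call's start (tool x=+x, y=-y)
c=np.array([.5937,-.0481]);P=lambda th:c+.058*np.array([np.cos(np.radians(th)),np.sin(np.radians(th))])
th=66.
for k in range(5):
    a=P(th) if k else t[:2]
    r=[(P(th-5*i)-a)/.3*[1,-1] for i in range(1,9)]
    print(th,[[round(float(x),3) for x in q] for q in r]); th-=40
E
```

```text
[0.61716492 0.00480262 0.04286966] 2.4 [ 0.39921693 -0.8546994  -0.01186315]
66.0 [[0.016, 0.007], [0.03, 0.016], [0.043, 0.026], [0.056, 0.037], [0.068, 0.05], [0.078, 0.063], [0.088, 0.077], [0.096, 0.092]]
26.0 [[0.007, 0.015], [0.012, 0.031], [0.016, 0.048], [0.019, 0.065], [0.02, 0.081], [0.019, 0.098], [0.017, 0.115], [0.014, 0.132]]
-14.0 [[-0.005, 0.016], [-0.011, 0.032], [-0.018, 0.047], [-0.027, 0.061], [-0.037, 0.075], [-0.049, 0.088], [-0.061, 0.099], [-0.074, 0.11]]
-54.0 [[-0.014, 0.009], [-0.029, 0.017], [-0.044, 0.024], [-0.06, 0.029], [-0.077, 0.033], [-0.093, 0.036], [-0.11, 0.037], [-0.127, 0.036]]
-94.0 [[-0.017, -0.002], [-0.033, -0.005], [-0.049, -0.01], [-0.065, -0.016], [-0.08, -0.024], [-0.095, -0.033], [-0.108, -0.043], [-0.121, -0.054]]
```

jog_arm --deltas '[[[0.016,0.007,0],[0,0,0],-1],[[0.03,0.016,0],[0,0,0],-1],[[0.043,0.026,0],[0,0,0],-1],[[0.056,0.037,0],[0,0,0],-1],[[0.068,0.05,0],[0,0,0],-1],[[0.078,0.063,0],[0,0,0],-1],[[0.088,0.077,0],[0,0,0],-1],[[0.096,0.092,0],[0,0,0],-1]]'

```text
time: 3.07
tcp_pos: [0.6468, -0.022, 0.0435]
tool_rot: [1.0, -0.0, -0.0, -0.0]
wrist_force: [-1.8, 2.3, -0.1]
grip_width: -0.002
grip_force: 1.0
```

jog_arm --deltas '[[[0.007,0.015,0],[0,0,0],-1],[[0.012,0.031,0],[0,0,0],-1],[[0.016,0.048,0],[0,0,0],-1],[[0.019,0.065,0],[0,0,0],-1],[[0.02,0.081,0],[0,0,0],-1],[[0.019,0.098,0],[0,0,0],-1],[[0.017,0.115,0],[0,0,0],-1],[[0.014,0.132,0],[0,0,0],-1]]'

```text
time: 3.73
tcp_pos: [0.6506, -0.0617, 0.0434]
tool_rot: [1.0, -0.0, -0.0, -0.0]
wrist_force: [-1.7, 3.7, -1.3]
grip_width: -0.003
grip_force: 1.4
```

```bash
python3 - <<'E'
from h import *
shot('wrist','w2'); s=env.sense();print(s['tcp_pos'],s['time'],s['wrist_force'])
cv2.imwrite('pics/w2v.png',cv2.resize(cv2.imread('pics/w2.png'),(768,576)))
E
```

```text
[ 0.65113747 -0.06301039  0.04357513] 3.7833 [ 0.52223389  0.92111632 -0.48202724]
```

View pics/w2v.png

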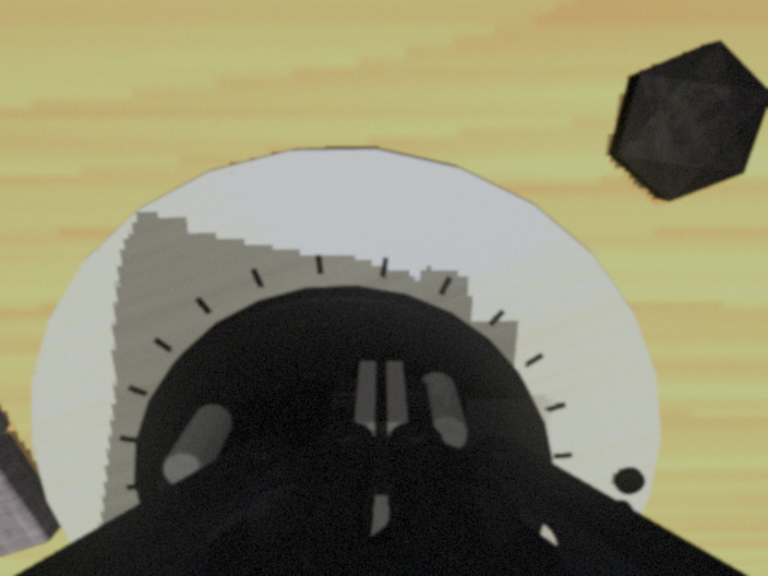

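jog_arm --deltas '[[[-0.005,0.016,0],[0,0,0],-1],[[-0.011,0.032,0],[0,0,0],-1],[[-0.018,0.047,0],[0,0,0],-1],[[-0.027,0.061,0],[0,0,0],-1],[[-0.037,0.075,0],[0,0,0],-1],[[-0.049,0.088,0],[0,0,0],-1],[[-0.061,0.099,0],[0,0,0],-1],[[-0.074,0.11,0],[0,0,0],-1]]'

```text
time: 4.45
tcp_pos: [0.6286, -0.0949, 0.0436]
tool_rot: [1.0, -0.0, 0.0, 0.0]
wrist_force: [2.4, 1.6, -0.6]
grip_width: -0.001
grip_force: 1.0
```

jog_arm --deltas '[[[-0.014,0.009,0],[0,0,0],-1],[[-0.029,0.017,0],[0,0,0],-1],[[-0.044,0.024,0],[0,0,0],-1],[[-0.06,0.029,0],[0,0,0],-1],[[-0.077,0.033,0],[0,0,0],-1],[[-0.093,0.036,0],[0,0,0],-1],[[-0.11,0.037,0],[0,0,0],-1],[[-0.11,0.037,0],[0,0,0],-1]]'

```text
time: 5.12
tcp_pos: [0.5943, -0.1056, 0.0436]
tool_rot: [1.0, -0.0, -0.001, -0.0]
wrist_force: [-1.4, -0.4, -0.3]
grip_width: 0.003
grip_force: 0.0
```

```bash
python3 - <<'E'
from h import *
shot('scene','s3'); shot('top','t3'); s=env.sense();print(s['tcp_pos'],s['time'],s['wrist_force'])
u,v=proj('s3',[.5937,-.0481,.03]);u,v=int(u),int(v);print(u,v)
a=cv2.imread('pics/s3.png')[max(v-75,0):v+75,max(u-100,0):u+100];b=cv2.imread('pics/t3.png')[118:230,158:270]
cv2.imwrite('pics/v3.png',np.hstack([cv2.resize(a,(400,300)),cv2.resize(b,(300,300))]))
E
```

```text
[ 0.59478898 -0.10567735  0.04347556] 5.2167 [ 0.2389636   0.1019663  -0.64938523]
285 192
```

View pics/v3.png

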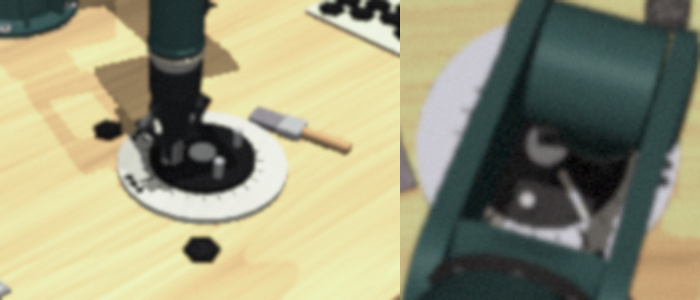

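The pushed stud is at the right front. Seen through the arm in the top view, the index runs from (562,172) to (587,222), which is about -153°, so roughly 6.6° remain. I'll push a bit less than that, back off and measure.

jog_arm --deltas '[[[-0.006,0,0],[0,0,0],-1],[[-0.012,0,0],[0,0,0],-1],[[-0.017,0,0],[0,0,0],-1],[[-0.017,0,0],[0,0,0],-1],[[-0.017,0,0],[0,0,0],-1]]'

```text
time: 5.63
tcp_pos: [0.5909, -0.1054, 0.0437]
tool_rot: [1.0, -0.0, 0.0, -0.0]
wrist_force: [2.1, 1.9, -0.2]
grip_width: 0.001
grip_force: 1.0
```

jog_arm --deltas '[[[0.02,0,0],[0,0,0],-1],[[0.04,0,0],[0,0,0],-1],[[0.04,0,-0.1],[0,0,0],-1],[[0.04,0,-0.23],[0,0,0],-1],[[0.04,0.1,-0.3],[0,0,0],-1],[[0,0.23,-0.3],[0,0,0],-1],[[0,0.36,-0.3],[0,0,0],-1],[[0,0.49,-0.3],[0,0,0],-1]]'

```text
time: 6.3
tcp_pos: [0.5905, -0.2541, 0.1345]
tool_rot: [1.0, 0.0, 0.0, 0.0]
wrist_force: [0.9, -0.2, -0.6]
grip_width: 0.0
grip_force: 0.0
```

jog_arm --deltas '[[[-0.3,0.7,0],[0,0,0],-1],[[-0.3,0.7,0],[0,0,0],-1],[[-0.3,0.7,0],[0,0,0],-1],[[-0.3,0.7,0],[0,0,0],-1],[[-0.3,0.7,0],[0,0,0],-1],[[-0.3,0.7,0],[0,0,0],-1],[[-0.3,0.7,0],[0,0,0],-1],[[-0.3,0.7,0],[0,0,0],-1]]'

```text
time: 6.97
tcp_pos: [0.4998, -0.4639, 0.1332]
tool_rot: [1.0, -0.002, -0.0, -0.0]
wrist_force: [-0.1, 0.5, -0.1]
grip_width: 0.002
grip_force: 0.0
```

```bash
python3 - <<'E'
from h import *
shot('top','t4'); s=env.sense();print(s['tcp_pos'],s['time'],s['wrist_force'])
a=cv2.imread('pics/t4.png')[118:230,158:270]
cv2.imwrite('pics/crop4.png',cv2.resize(a,(560,560),interpolation=cv2.INTER_CUBIC))
E
```

```text
[ 0.5003113  -0.46245242  0.13320302] 7.0167 [-0.91306806 -0.30790816 -0.1957126 ]
```

View pics/crop4.png

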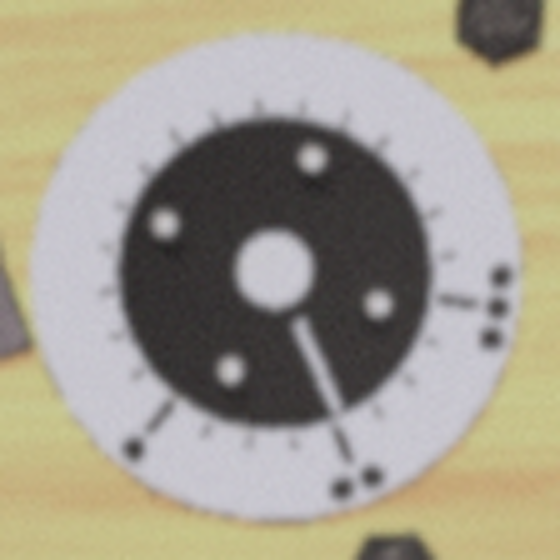

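The index now points almost at the two-pip line: it ends at (337,408), and the line runs from (335,431) to (350,461). I'll measure the residual to sub-pixel.

```bash
cat > meas.py <<'E'
from h import *
from scipy.optimize import least_squares
def cen(f,q,z,bright,r=3.2,polar=False):
    g=np.load('pics/'+f+'.npz')['image'].astype(float).mean(2)
    u,v=158+(q[0]+.5)/5-.5,118+(q[1]+.5)/5-.5
    for _ in range(4):
        V,U=np.mgrid[0:384,0:512]; m=np.hypot(U-u,V-v)<r
        w=g[m]-np.median(g[m]) if 0 else (g[m]-g[m].min() if bright else g[m].max()-g[m])
        w=np.clip(w-.35*w.max(),0,None); u,v=(U[m]*w).sum()/w.sum(),(V[m]*w).sum()/w.sum()
    return ray(f,u,v,z)[:2]
ang=lambda d:np.degrees(np.arctan2(d[1],d[0]))
def fit(P,offs,r):
    f=lambda x:np.concatenate([x[:2]+r*np.array([np.cos(np.radians(x[2]+o)),np.sin(np.radians(x[2]+o))])-p for p,o in zip(P,offs)])
    s=least_squares(f,[.5937,-.0481,-160],x_scale=[.01,.01,5]);return s.x,np.abs(s.fun).max()
def run(f,studs,idx):
    S=[cen(f,q,.058,1) for q in studs]; print('dial',fit(S,[45,135,225,315],.058))
    T2=(cen(f,(343,489),.014,0,2.6)+cen(f,(373,477),.014,0,2.6))/2
    T3=cen(f,(498,307),.014,0,2.6); T1=cen(f,(134,449),.014,0,2.6)
    r=np.mean([np.hypot(*(t-[.5933,-.0481])) for t in(T1,T2,T3)])
    print('target',fit([T2,T3,T1],[0,60,-60],r),r)
    a=[cen(f,(idx[0][0]+t*(idx[1][0]-idx[0][0]),idx[0][1]+t*(idx[1][1]-idx[0][1])),.028,1,2.5) for t in np.linspace(.15,.85,5)]
    v=np.linalg.svd(a-np.mean(a,0))[2][0]; print('index',ang(v*np.sign(v@(a[-1]-a[0]))),'via centre',ang(np.mean(a,0)-[.5937,-.0481]))
E
python3 - <<'E'
from meas import *
run('t4',((378,305),(313,160),(165,224),(230,371)),((300,322),(337,408)))
print(env.sense()['tcp_pos'])
E
```

```text
dial (array([ 5.94164409e-01, -4.79654175e-02, -1.57016161e+02]), np.float64(0.0002685509375622841))
target (array([ 5.93770179e-01, -4.75163457e-02, -1.59960462e+02]), np.float64(0.0006626821341944034)) 0.11693286601914732
index -157.33856175100095 via centre -157.25712686976811
[ 0.5003113  -0.46245242  0.13320302]
```

Residual is 2.8° clockwise. I'll go back behind the same stud for a short fine push.

jog_arm --deltas '[[[0.2,-0.97,0],[0,0,0],-1],[[0.2,-0.97,0],[0,0,0],-1],[[0.2,-0.97,0],[0,0,0],-1],[[0.2,-0.97,0],[0,0,0],-1],[[0.2,-0.97,0],[0,0,0],-1],[[0.2,-0.97,0],[0,0,0],-1],[[0.2,-0.97,0],[0,0,0],-1],[[0.2,-0.97,0],[0,0,0],-1]]'

```text
time: 7.68
tcp_pos: [0.5606, -0.163, 0.1335]
tool_rot: [1.0, 0.003, -0.001, -0.002]
wrist_force: [-0.3, -0.3, 0.2]
grip_width: -0.005
grip_force: 0.0
```

jog_arm --deltas '[[[0.158,-0.22,0],[0,0,0],-1],[[0.158,-0.22,0],[0,0,0],-1],[[0.158,-0.22,0],[0,0,0],-1],[[0.158,-0.22,0],[0,0,0],-1]]'

```text
time: 8.02
tcp_pos: [0.609, -0.1024, 0.1336]
tool_rot: [1.0, 0.002, 0.0, -0.0]
wrist_force: [-1.0, -0.7, 0.4]
grip_width: 0.004
grip_force: 0.0
```

jog_arm --deltas '[[[0,0,0],[0,0,0],-1],[[0,0,0],[0,0,0],-1]]'

```text
time: 8.18
tcp_pos: [0.6073, -0.1056, 0.1334]
tool_rot: [1.0, -0.0, -0.001, -0.0]
wrist_force: [-0.3, 0.3, -0.1]
grip_width: 0.001
grip_force: 0.0
```

jog_arm --deltas '[[[0,0,0.1],[0,0,0],-1],[[0,0,0.2],[0,0,0],-1],[[0,0,0.28],[0,0,0],-1],[[0,0,0.3],[0,0,0],-1],[[0,0,0.3],[0,0,0],-1],[[-0.015,0,0.3],[0,0,0],-1],[[-0.03,0,0.3],[0,0,0],-1],[[-0.04,0,0.3],[0,0,0],-1]]'

```text
time: 8.85
tcp_pos: [0.5964, -0.1061, 0.0452]
tool_rot: [1.0, -0.0, 0.001, 0.0]
wrist_force: [-0.0, 0.4, -0.2]
grip_width: -0.0
grip_force: 0.0
```

jog_arm --deltas '[[[-0.004,0,0],[0,0,0],-1],[[-0.008,0,0],[0,0,0],-1],[[-0.011,0,0],[0,0,0],-1],[[-0.014,0,0],[0,0,0],-1],[[-0.017,0,0],[0,0,0],-1],[[-0.02,0,0],[0,0,0],-1],[[-0.02,0,0],[0,0,0],-1],[[-0.02,0,0],[0,0,0],-1]]'

```text
time: 9.52
tcp_pos: [0.5908, -0.1055, 0.0437]
tool_rot: [1.0, -0.0, 0.0, -0.0]
wrist_force: [2.2, 0.8, 1.1]
grip_width: -0.001
grip_force: 0.9
```

jog_arm --deltas '[[[-0.003,0,0],[0,0,0],-1],[[-0.006,0,0],[0,0,0],-1],[[-0.0085,0,0],[0,0,0],-1],[[-0.0085,0,0],[0,0,0],-1],[[-0.0085,0,0],[0,0,0],-1],[[-0.0085,0,0],[0,0,0],-1]]'

```text
time: 10.02
tcp_pos: [0.5878, -0.1056, 0.0437]
tool_rot: [1.0, -0.0, 0.0, -0.0]
wrist_force: [2.1, 2.6, 1.3]
grip_width: 0.003
grip_force: 1.5
```

Now I'll retreat the same way and measure again.

jog_arm --deltas '[[[0.02,0,0],[0,0,0],-1],[[0.05,0,0],[0,0,0],-1],[[0.05,0,-0.1],[0,0,0],-1],[[0.05,0,-0.23],[0,0,0],-1],[[0.05,0.1,-0.3],[0,0,0],-1],[[0,0.23,-0.3],[0,0,0],-1],[[0,0.36,-0.3],[0,0,0],-1],[[0,0.49,-0.3],[0,0,0],-1]]'

```text
time: 10.68
tcp_pos: [0.587, -0.254, 0.1343]
tool_rot: [1.0, 0.0, -0.0, 0.0]
wrist_force: [0.8, -0.1, -1.0]
grip_width: 0.002
grip_force: 0.0
```

jog_arm --deltas '[[[-0.3,0.7,0],[0,0,0],-1],[[-0.3,0.7,0],[0,0,0],-1],[[-0.3,0.7,0],[0,0,0],-1],[[-0.3,0.7,0],[0,0,0],-1],[[-0.3,0.7,0],[0,0,0],-1],[[-0.3,0.7,0],[0,0,0],-1],[[-0.3,0.7,0],[0,0,0],-1],[[-0.3,0.7,0],[0,0,0],-1]]'

```text
time: 11.35
tcp_pos: [0.4965, -0.4639, 0.133]
tool_rot: [1.0, -0.002, -0.0, -0.0]
wrist_force: [0.4, -0.2, -0.5]
grip_width: 0.001
grip_force: 0.0
```

```bash
python3 - <<'E'
from meas import *
shot('top','t5'); s=env.sense();print(s['tcp_pos'],s['time'],s['wrist_force'])
run('t5',((373,312),(321,160),(163,217),(222,371)),((297,322),(332,408)))
a=cv2.imread('pics/t5.png')
cv2.imwrite('pics/crop5.png',np.hstack([cv2.resize(a[118:230,158:270],(500,500),interpolation=cv2.INTER_CUBIC),cv2.resize(a[90:260,120:290],(300,500))]))
E
```

```text
[ 0.49706041 -0.46240919  0.13300737] 11.4 [-0.08271547  0.36742967  0.11011281]
dial (array([ 5.94230434e-01, -4.79837202e-02, -1.60251162e+02]), np.float64(0.00025830379646363255))
target (array([ 5.93746598e-01, -4.75820950e-02, -1.59980399e+02]), np.float64(0.0005959875553277205)) 0.1169333985197547
index -160.36843544548344 via centre -160.43294048599773
```

View pics/crop5.png

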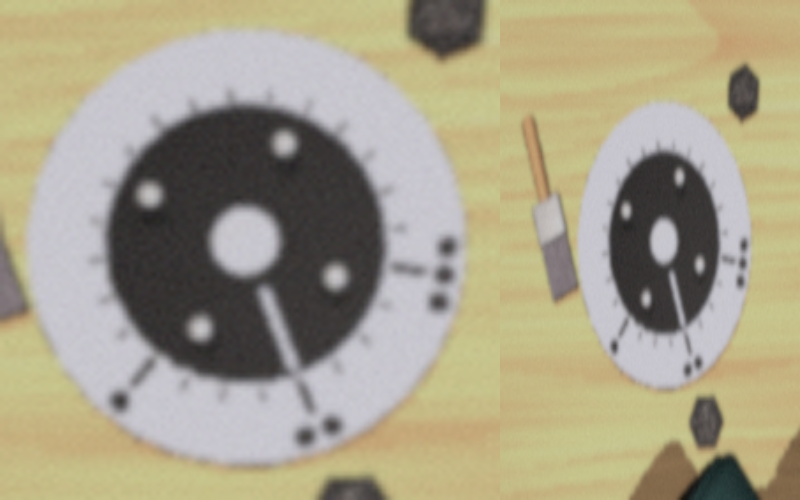

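The index line ends at (298,370) and continues straight into the two-pip line, which runs from (299,385) to (312,412). The error is about 0.3–0.4°, roughly 0.5 mm. The tiles and brush haven't moved, and the finger is clear.

```bash
python3 -c "
from plant import order
print(order.sign_off())"
```

```text
the job is handed in; nothing more can be done
None
```

The dial's index is set to the two-pip line, about 0.4° past it by the last camera measurement; the finger is clear, the tiles and brush were not moved, and I handed the job in at about 11.4 s.

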